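# Return the calibration weight to its sprung-flap store

## Task

Pick up the middle-sized of the three calibration weights, push it down between the spring-loaded flaps of the weight store, and feel sideways along the slot, pressing only gently, until it drops into the cradle pocket hidden inside. Leave it standing fully home in the pocket with both flaps sprung shut over it, and do not disturb the other two weights or the caliper.

Things in the scene. Friction and masses are not known exactly. Their poses are not given: they have to be found in the camera images.
- weight_mid: the middle-sized of three alike steel calibration weights (places swapped at random): upright cylinder with a knob on top, 24 mm across, 37 mm tall, about 0.13 kg; to the touch a plain 24 mm cylinder up to its top. Origin at the centre of its underside, z up. Hold its upper part: the fingertips must stay 10 mm or more above its underside to clear the ledge in the store
- weight_small: the smallest weight, 19 mm in diameter, 29 mm tall; origin at the centre of its underside. Leave it alone
- weight_large: the largest weight, 30 mm in diameter, 45 mm tall; origin at the centre of its underside. Leave it alone
- caliper: digital caliper lying flat, 67 x 225 x 15 mm; origin at the centre of its underside. Leave it alone
- store: the weight store, fixed to the worktop: grey box, 64 (x) x 164 (y) x 70.5 (z) mm, on a flange of 88 x 190 mm. Origin at the centre of its underside, z up, y along its slot. The slot in its deck is 48 mm wide (x), 144 mm long (y), shut by two flaps that swing down inside. Fingers go in with the weight, one on either side of it in y, and open a little to let go. Over 35 N on it in all is too rough
- slot (a point): centre of the slot, where the flaps meet: 67 mm above the store's underside, 3.5 mm below its deck. Flaps are 20 mm wide, 138 mm long, hinged at x = +-21 mm of this point. Pushed down here, the weight opens both against 5 to 10 N; they then clamp its sides, so it does not fall by itself
- ledge (a point): point on the level ledge inside the store, at its centre, 15 mm above its underside. The ledge has one pocket, 30 (x) x 28 (y) mm, 7.5 mm deep (floor 7.5 mm above the underside), at x = 0 but at an unknown y within +-14 mm, seen by no reading: feel for it by sliding or trying the weight's foot along y. Home in it, the weight's top (44.5 mm) just clears the flaps' sweep
- flap_far (a joint): flap hinged at the store's +x side: 0 shut, grows as it swings down, at most 1.45 rad; spring shuts it (0.036 N m when shut, 0.03 N m more per rad). From the ledge the weight can be drawn out again; from the pocket it cannot, as the flaps catch over its top
- flap_near (a joint): flap hinged at the store's -x side, likewise: 0 shut, grows as it swings down, at most 1.45 rad
There are look-alikes about, which are no part of the job. What is shaped like the weight_mid but orange is not meant.

How it is judged:
By the outcome, as a careful person would: the job done as asked, in the order asked, and still so for the second after the job is handed in, with the robot touching nothing.
It also fails if it takes over 72 s, if anything falls off the work surface, if the arm or the gripper's body presses on something with over 40 N, if the wrist force passes 120 N, or if a joint passes its speed limit or range.

## Robot

A 7-joint arm with a two-finger parallel gripper is mounted at the origin on a cart in front of the work surface, level with it; the furniture and walls round the work are solid. World frame = base frame: x ahead of the robot, y to its left, z up, the work surface at z = 0. Lengths are in m, angles in rad, forces in N, time in s.
With the tool pointing down it reaches from about 0.4 to 0.85 m from the base axis. Payload 10.4 kg.
Tool frame: the origin (TCP) lies midway between the tips of the shut fingers; the grasp point (between the pads) lies 19 mm behind it; z points along the fingers, y is the line along which they close (so a half turn about z gives the same grasp; the last joint's range is limited). The gripper opens to 85 mm and grips with 20 to 120 N. Pads are 22 mm wide; open, the fingers measure 114 mm over their backs; the gripper's body (76 mm by 85 mm) begins 54 mm behind the grasp point. The pads swing forward as they close: fully open they stand 13 mm farther back than shut.
Start: joints at [1.154, 0.332, -0.065, 1.46, 0.022, 1.35, -0.088], TCP at [0.24, -0.577, 0.231] pointing down, gripper open.
Joint ranges: [-2.6, 2.6], [-0.5, 2.12], [-1.47, 1.34], [0.16, 2.42], [-1.27, 4.41], [0.06, 2.06], [-2.6, 2.6]. Speed limits (rad/s): [2.22, 2.22, 2.79, 2.79, 3.14, 3.14, 3.14].

## Interface

Orientations are given as a unit quaternion [x, y, z, w].
In Python, from workcell import monitor, eyes, manip gives the robot as it stands.
- The arm moves only by the tool send_rows, never from a script. Its arguments are lists of equal length, an entry for each row: "offset": the shift along the tool's x, y, z in mm, a list of three; "roll": the turn about the tool's z in rad. In form: {"offset": [[tx, ty, tz], ...], "roll": [roll, ...]}. A call has exactly 5 rows; each row is the pose to reach, as a shift and turn from the pose commanded when the call began, along the tool's axes at that moment; what a row does not reach only later rows make up. A row lasts 1/12 s, in which the tool goes at most 41.7 mm and 7.16 degrees, less where a joint would pass 70% of its speed; a pose out of reach is approached as far as the arm can. A call with a gripper value outside its range is refused whole. "jaw" is the opening, from 0 (shut) to 1 (fully open), set as the call begins (left out, the last holds). The fingers move at their own pace and stop on an object; "newtons" is the grip in N (left out, the last holds). Time passes only in rows, so rows that repeat a pose let the fingers close, or fill a call up. It gives the time, the measured TCP pose, the force and the opening at its end, in the units of the state.
- monitor.get_obs(): the state, without advancing time (a new reading comes with each control period).
- eyes.camera(name): name is "side" or "top"; returns (picture, depth): 420x560x3 uint8, blue, green, red; 420x560 float32, m along the optical axis (not along the pixel's ray), 0 where there is no reading.
- eyes.camera_params(name): a dict with "fovy" (degrees; the focal length in pixels is half the picture's height over the tangent of half this angle, whatever the lens; pixels are square), "cx", "cy" (the principal point, pixels), "R" (3x3) and "t" (3): a world point X has camera coordinates R X + t. Camera axes: x right, y down, z forward; pixel columns grow to the right and rows downward; lengths in m; the calibration is good to about 2 mm. A picture is of the moment at which its call begins. camera_params takes no time and is no camera call.
- manip.hand_in(): hands the job in, once; it reports no verdict.
The state is a dict: "clock": time; "joint_pos": joint angles; "joint_velocities": joint speeds; "tau": joint torques, N m; "position": TCP position; "ee_rot": TCP orientation; "ft_force": force on the tool from outside, world axes, zero at the start; "torque": the same for the moment, N m; "grip_width": opening from 0.0 (shut) to 1.0 (fully open).
Only numpy, scipy, OpenCV 4.12 (cv2) and the standard library are available. Lean on these libraries where they do the work, as an engineer would, in place of code of your own. Each camera call takes 0.05 s, during which the arm holds its last target. There are 200 camera calls.

## Working session

There is one attempt and no reset: what is moved stays moved. The work goes in short steps, Python scripts to look and compute and a tool call to move; the robot and the scene stay as the last step left them, time stands still between calls to the robot, and variables do not carry over. Pictures are saved under pics/ and viewed, on a budget of 10 in all, crops included, one or two more only if the job needs it, and the job is handed in when it is done.

Besides the shell and the picture viewer there is one more tool, called after "Request:" by a JSON object that holds its "fn" and its "kwargs". send_rows: Moves the arm, as the interface text tells. Its arguments: {"type":"object","properties":{"offset":{"type":"array"},"roll":{"type":"array"},"jaw":{"type":"number"},"newtons":{"type":"number"}},"required":["offset","roll"]}

```bash
mkdir -p pics
cat > h.py <<'E'
import numpy as np,cv2
from workcell import monitor,eyes,manip
def params(n):
    p=eyes.camera_params(n);f=210/np.tan(np.radians(p['fovy'])/2);return f,p['cx'],p['cy'],np.array(p['R']),np.array(p['t'])
def world(n,u,v,d):
    f,cx,cy,R,t=params(n);return R.T@(np.array([(u-cx)/f*d,(v-cy)/f*d,d])-t)
def ray_at_z(n,u,v,z):
    f,cx,cy,R,t=params(n);c=-R.T@t;r=R.T@np.array([(u-cx)/f,(v-cy)/f,1]);return c+r*(z-c[2])/r[2]
def proj(n,X):
    f,cx,cy,R,t=params(n);c=R@np.array(X)+t;return f*c[0]/c[2]+cx,f*c[1]/c[2]+cy
E
python3 - <<'E'
from h import *
for n in('side','top'):
    im,d=eyes.camera(n);cv2.imwrite(f'pics/{n}0.png',im);np.savez(f'{n}0.npz',im=im,d=d)
    print(n,eyes.camera_params(n))
print(monitor.get_obs())
E
```

```text
side {'fovy': 45.38136530299295, 'cx': 273.7716584655692, 'cy': 202.111253407581, 'R': array([[ 0.94802998, -0.31811854,  0.00630434],
       [-0.20362988, -0.621827  , -0.75621826],
       [ 0.24448726,  0.71563383, -0.65428908]]), 't': array([-5.17758801e-01, -5.10425679e-04,  9.76436070e-01])}
top {'fovy': 42.88342400115944, 'cx': 287.3483329688353, 'cy': 211.23335738266718, 'R': array([[ 0.02424577, -0.99960416, -0.01427138],
       [-0.98641481, -0.02160088, -0.16284722],
       [ 0.16247448,  0.01802585, -0.98654808]]), 't': array([-0.24497361,  0.46633897,  1.01849229])}
{'clock': 0.1, 'joint_pos': array([ 1.15437728,  0.33276896, -0.06470958,  1.46085547,  0.02163093,
        1.34991201, -0.08851133]), 'joint_velocities': array([ 5.10930731e-04, -1.68406871e-03, -1.03013345e-04, -3.89381280e-03,
       -3.55695688e-05, -2.69504580e-04, -2.50568089e-03]), 'tau': array([ 1.18232922e-03, -6.26745486e+01,  4.88965726e-02, -3.92432106e+01,
        1.62481237e-02,  6.79163000e-03,  2.13362460e-05]), 'position': array([ 0.23968667, -0.57684753,  0.23062122]), 'ee_rot': array([ 9.80673370e-01,  1.95651097e-01, -1.63304327e-04, -6.01901460e-04]), 'ft_force': array([ 0.2241139 , -0.00512769, -0.38549507]), 'torque': array([ 0.00482013,  0.03923514, -0.01148295]), 'grip_width': 1.0001452407717673}
```

View pics/top0.png

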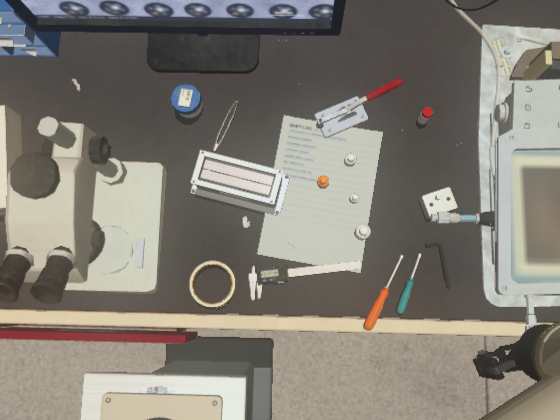

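View pics/side0.png

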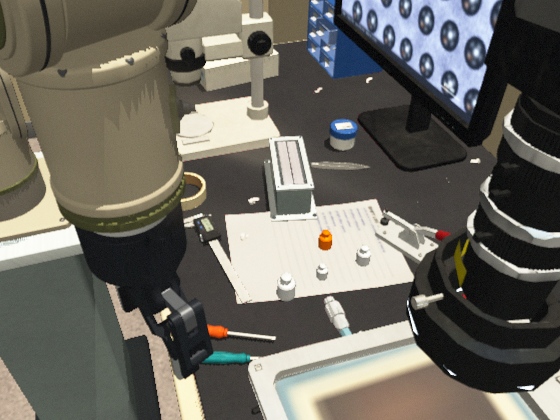

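The top picture shows the store at (240,180), white weights at (350,159), (354,198) and (362,231), the orange look-alike at (323,181), and the caliper at (305,272). The side picture shows the weights at (363,255), (322,271) and (287,287). I'll enlarge both.

Run:
```python
import numpy as np,cv2
a=np.load('top0.npz')['im'][140:260,180:390];b=np.load('side0.npz')['im'][120:310,255:405]
a=cv2.resize(a,None,fx=3.8,fy=3.8,interpolation=cv2.INTER_CUBIC);b=cv2.resize(b,None,fx=3.1,fy=3.1,interpolation=cv2.INTER_CUBIC)
cv2.imwrite('pics/topc.png',a);cv2.imwrite('pics/sidec.png',b);print(a.shape,b.shape)
```

```text
(456, 798, 3) (589, 465, 3)
```

View pics/topc.png

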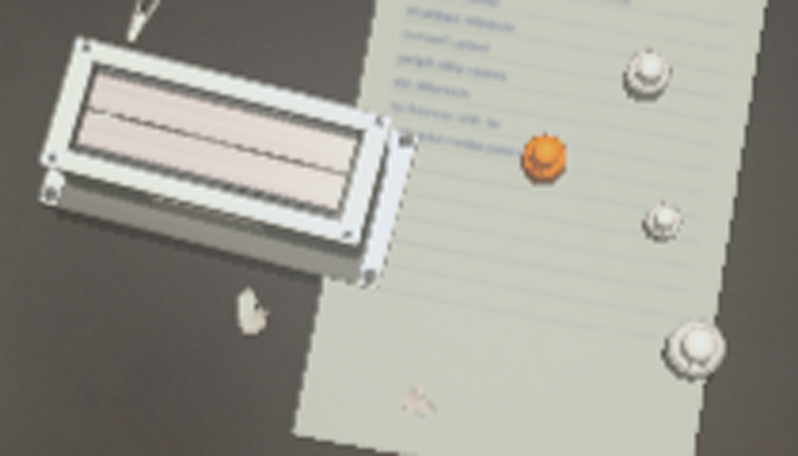

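View pics/sidec.png

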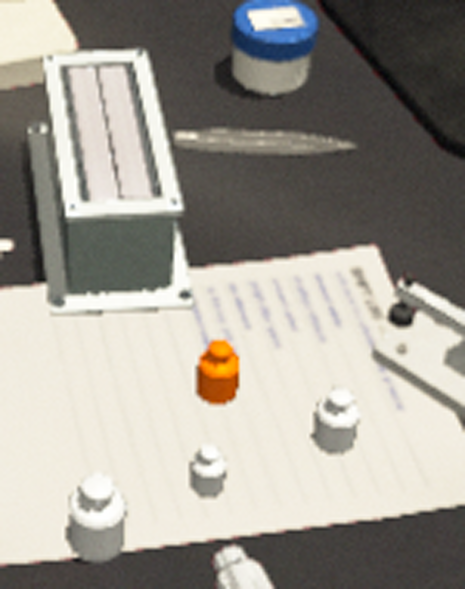

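The top crop shows the mid weight with its knob at (649,66) and body at (646,76). The deck corners are (80,38), (388,115), (355,243) and (42,165). In the side crop the mid knob is at (340,400) and its body at (336,425), and the deck corners are (45,55), (150,50), (182,210) and (65,213). Next I triangulate these and check them against depth.

```bash
cat >> h.py <<'E'
def tri(uvt,uvs):
    P=[]
    for n in('top','side'):
        f,cx,cy,R,t=params(n);P.append(np.array([[f,0,cx],[0,f,cy],[0,0,1]])@np.c_[R,t])
    X=cv2.triangulatePoints(P[0],P[1],np.array(uvt,float),np.array(uvs,float)).ravel();X=X[:3]/X[3]
    return X,np.hypot(*(np.array(proj('top',X))-uvt)),np.hypot(*(np.array(proj('side',X))-uvs))
def cloud(n,d):
    f,cx,cy,R,t=params(n);v,u=np.mgrid[:420,:560]
    return (np.stack([(u-cx)/f*d,(v-cy)/f*d,d],-1)-t)@R
E
python3 - <<'E'
from h import *
np.set_printoptions(precision=4,suppress=True)
T=lambda x,y:(180+x/3.8-.4,140+y/3.8-.4); S=lambda x,y:(255+x/3.1-.35,120+y/3.1-.35)
# deck corners: A far-left(top img) ...
for nm,a,b in [('farleft',(80,38),(150,50)),('farright',(388,115),(182,210)),('nearright',(355,243),(65,213)),('nearleft',(42,165),(45,55)),
  ('slitL',(90,107),(98,66)),('slitR',(350,175),(121,200)),('midknob',(649,66),(340,400)),('small',(663,212),(209,456)),('large',(698,340),(97,490))]:
    X,e,g=tri(T(*a),S(*b));print(nm,X,round(e,2),round(g,2))
for n in('top','side'):
    z=np.load(n+'0.npz');W=cloud(n,z['d']);ok=z['d']>0
    m=ok&(np.abs(W[...,2]-.0705)<.003)
    X0=tri(T(220,140),S(113,130))[0]
    m&=np.hypot(W[...,0]-X0[0],W[...,1]-X0[1])<.12
    r=cv2.minAreaRect(W[m][:,:2].astype(np.float32)*1000);print(n,'deck',m.sum(),r,W[m][:,2].mean())
    for nm,a,b in [('mid',(649,66),(340,400)),('small',(663,212),(209,456)),('large',(698,340),(97,490))]:
        X=tri(T(*a),S(*b))[0]
        q=ok&(np.hypot(W[...,0]-X[0],W[...,1]-X[1])<.025)&(W[...,2]>.010)&(W[...,2]<.06)
        p=W[q];c,rr=cv2.minEnclosingCircle(p[:,:2].astype(np.float32)*1000)
        print(n,nm,len(p),'circ',c,rr,'ztop',np.percentile(p[:,2],98),'knob',p[p[:,2]>p[:,2].max()-.004].mean(0))
E
```

```text
farleft [ 0.5854 -0.0635  0.0727] 0.88 0.94
farright [ 0.547  -0.2218  0.0696] 0.17 0.21
nearright [ 0.4799 -0.2071  0.0729] 0.11 0.14
nearleft [ 0.5183 -0.0474  0.0725] 0.7 0.75
slitL [ 0.5481 -0.0702  0.0724] 0.25 0.27
slitR [ 0.5154 -0.2035  0.0709] 0.01 0.02
midknob [ 0.5858 -0.3581  0.0328] 0.02 0.03
small [ 0.5078 -0.3664  0.0243] 0.58 0.8
large [ 0.4383 -0.383   0.0406] 0.43 0.61
top deck 2003 ((531.5325317382812, -134.762451171875), (167.95858764648438, 69.30032348632812), 76.51914978027344) 0.06959101950346404
top mid 124 circ (585.2368774414062, -359.2142333984375) 12.528623580932617 ztop 0.037746213235627116 knob [ 0.5851 -0.359   0.0363]
top small 73 circ (505.28564453125, -368.3289794921875) 9.788183212280273 ztop 0.029418264337203633 knob [ 0.5056 -0.3675  0.0281]
top large 200 circ (436.8074951171875, -383.85064697265625) 15.084362983703613 ztop 0.04593217774881581 knob [ 0.4361 -0.3839  0.0447]
side deck 1820 ((532.1051635742188, -133.881103515625), (173.41285705566406, 69.29434967041016), 76.57918548583984) 0.07030784292594906
side mid 220 circ (584.0028686523438, -360.0570373535156) 12.385732650756836 ztop 0.03836869136360337 knob [ 0.5843 -0.3595  0.0371]
side small 137 circ (505.2348937988281, -368.0765380859375) 9.751714706420898 ztop 0.02974298316105376 knob [ 0.5053 -0.3682  0.0286]
side large 385 circ (436.4582824707031, -384.81903076171875) 15.094772338867188 ztop 0.046223795291882946 knob [ 0.4363 -0.3845  0.0452]
```

The mid weight is at (0.585,-0.359), with a measured height of 37 to 38 mm and radius 12.4 mm. The store centre is at (0.532,-0.1345) with yaw about -13.5° and its deck at 70 mm. All of these match the text. Next is a helper for the moves.

```bash
cat > go.py <<'E'
import sys
from h import *
from scipy.spatial.transform import Rotation as Ro
# usage: go.py x y z [mm]  -> tool-frame offset, roll to store-aligned yaw
o=monitor.get_obs();R=Ro.from_quat(o['ee_rot']).as_matrix()
t=np.array([float(a) for a in sys.argv[1:4]])/1000
th=np.arctan2(R[1,0],R[0,0]);want=np.radians(-13.6)
print('off',np.round(R.T@(t-o['position'])*1000,1),'roll',round(th-want,3),'tilt',np.round(R[:,2],4),'pos',np.round(o['position']*1000,1),'F',np.round(o['ft_force'],1),'t',o['clock'],'w',o['grip_width'],'j',np.round(o['joint_pos'],2))
E
python3 go.py 585 -359.3 120
```

```text
off [402.4 -68.2 110.7] roll 0.631 tilt [-6.0e-04  1.1e-03 -1.0e+00] pos [ 239.7 -576.8  230.6] F [ 0.2 -0.  -0.4] t 0.1 w 1.0001452407717673 j [ 1.15  0.33 -0.06  1.46  0.02  1.35 -0.09]
```

Request:
{"fn": "send_rows", "kwargs": {"offset": [[40, -7, 5], [80, -14, 10], [120, -20, 15], [160, -27, 20], [195, -34, 25]], "roll": [0.12, 0.24, 0.36, 0.48, 0.58], "jaw": 1, "newtons": 30}}

```text
clock: 0.52
position: [0.4081, -0.4698, 0.2059]
ee_rot: [0.995, -0.096, -0.0, -0.0]
ft_force: [-0.2, -0.4, 0.4]
grip_width: 1.001
```

```bash
python3 go.py 585 -359.3 120
```

```text
off [ 152.5 -142.3   85.9] roll 0.045 tilt [-2.e-04  1.e-04 -1.e+00] pos [ 408.1 -469.8  205.9] F [-0.2 -0.4  0.4] t 0.5167 w 1.0012828104308211 j [ 0.85  0.34 -0.09  1.5   0.03  1.3  -1.  ]
```

Request:
{"fn": "send_rows", "kwargs": {"offset": [[30, -28, 15], [60, -56, 30], [90, -84, 50], [122, -114, 70], [152, -142, 86]], "roll": [0.01, 0.02, 0.03, 0.045, 0.045]}}

```text
clock: 0.93
position: [0.5702, -0.3667, 0.1252]
ee_rot: [0.993, -0.116, -0.001, -0.0]
ft_force: [0.1, -0.3, 0.9]
grip_width: 0.998
```

Request:
{"fn": "send_rows", "kwargs": {"offset": [[0, 0, 0], [0, 0, 0], [0, 0, 0], [0, 0, 0], [0, 0, 0]], "roll": [0, 0, 0, 0, 0]}}

```text
clock: 1.35
position: [0.5684, -0.3695, 0.1274]
ee_rot: [0.993, -0.116, 0.0, 0.001]
ft_force: [0.2, -0.7, 0.1]
grip_width: 0.997
```

```bash
python3 go.py 584.8 -359.4 70
python3 - <<'E'
from h import *
im,d=eyes.camera('side');im2,d2=eyes.camera('top')
a=cv2.resize(im[150:300,240:440],(533,400));b=cv2.resize(im2[100:250,290:390],(267,400))
cv2.imwrite('pics/c1.png',np.hstack([a,b]))
E
```

```text
off [ 13.6 -13.7  57.4] roll 0.004 tilt [ 4.0e-04 -1.2e-03 -1.0e+00] pos [ 568.4 -369.5  127.4] F [ 0.2 -0.7  0.1] t 1.35 w 0.9969674066768307 j [ 0.61  0.52 -0.14  1.43  0.08  1.2  -1.35]
```

View pics/c1.png

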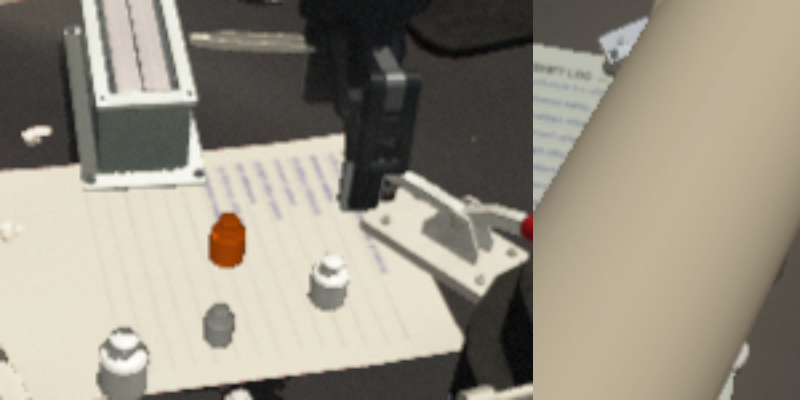

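The picture shows the weight at (328,283) in the crop. The +y finger is above and behind it at (375,140), and the toggle clamp lies clear beyond in +x.

Request:
{"fn": "send_rows", "kwargs": {"offset": [[5, -5, 10], [10, -10, 25], [13.6, -13.7, 40], [13.6, -13.7, 57], [13.6, -13.7, 57]], "roll": [0.004, 0.004, 0.004, 0.004, 0.004]}}

```text
clock: 1.87
position: [0.584, -0.3552, 0.0639]
ee_rot: [0.993, -0.116, -0.003, -0.002]
ft_force: [-0.7, 0.6, -1.0]
grip_width: 0.997
```

```bash
python3 go.py 584.8 -359.4 14
python3 - <<'E'
from h import *
im,d=eyes.camera('side')
cv2.imwrite('pics/c2.png',cv2.resize(im[170:300,260:440],(720,520)))
E
```

```text
off [ 2.1  4.  49.9] roll 0.004 tilt [-0.0062  0.004  -1.    ] pos [ 584.  -355.2   63.9] F [-0.7  0.6 -1. ] t 1.8667 w 0.9973908533783745 j [ 0.58  0.59 -0.15  1.45  0.09  1.11 -1.38]
```

View pics/c2.png

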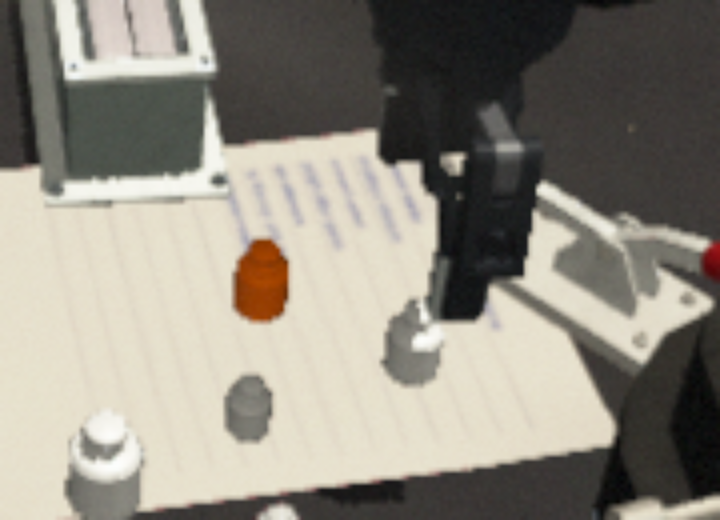

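The near finger at (470,300) hangs beside the weight at (412,345), which is still standing. I'll let the arm settle and check the projection.

Request:
{"fn": "send_rows", "kwargs": {"offset": [[0, 0, 0], [0, 0, 0], [0, 0, 0], [0, 0, 0], [0, 0, 0]], "roll": [0, 0, 0, 0, 0]}}

```text
clock: 2.33
position: [0.5859, -0.358, 0.0704]
ee_rot: [0.993, -0.117, 0.001, 0.0]
ft_force: [0.2, -0.4, 0.3]
grip_width: 1.002
```

```bash
python3 go.py 584.8 -359.4 14
python3 - <<'E'
from h import *
p=monitor.get_obs()['position']
for s in(1,-1):
    q=p+np.array([.2334,.9724,0])*s*.05+[0,0,.013];u,v=proj('side',q);print(s,(u-260)*4,(v-170)*4)
E
```

```text
off [-0.8  1.6 56.4] roll 0.002 tilt [ 1.e-03 -6.e-04 -1.e+00] pos [ 585.9 -358.    70.4] F [ 0.2 -0.4  0.3] t 2.3333 w 1.001757042694798 j [ 0.58  0.59 -0.14  1.45  0.09  1.11 -1.38]
1 405.62437083092004 145.2653927244147
-1 462.7842417851309 316.78700646126106
```

Request:
{"fn": "send_rows", "kwargs": {"offset": [[-0.8, 1.6, 12], [-0.8, 1.6, 26], [-0.8, 1.6, 40], [-0.8, 1.6, 52], [-0.8, 1.6, 57]], "roll": [0, 0, 0, 0, 0]}}

```text
clock: 2.75
position: [0.5829, -0.3582, 0.0091]
ee_rot: [0.993, -0.117, -0.002, -0.001]
ft_force: [0.3, 0.4, -0.5]
grip_width: 1.004
```

Request:
{"fn": "send_rows", "kwargs": {"offset": [[0, 0, 0], [0, 0, 0], [0, 0, 0], [0, 0, 0], [0, 0, 0]], "roll": [0, 0, 0, 0, 0]}}

```text
clock: 3.17
position: [0.585, -0.3594, 0.0135]
ee_rot: [0.993, -0.117, 0.001, 0.0]
ft_force: [-0.0, -0.7, -0.1]
grip_width: 1.0
```

Request:
{"fn": "send_rows", "kwargs": {"offset": [[0, 0, 0], [0, 0, 0], [0, 0, 0], [0, 0, 0], [0, 0, 0]], "roll": [0, 0, 0, 0, 0], "jaw": 0, "newtons": 30}}

```text
clock: 3.58
position: [0.5845, -0.3591, 0.0127]
ee_rot: [0.993, -0.117, 0.0, 0.0]
ft_force: [0.4, 4.4, 1.9]
grip_width: 0.3
```

Request:
{"fn": "send_rows", "kwargs": {"offset": [[0, 0, 0], [0, 0, 0], [0, 0, 0], [0, 0, 0], [0, 0, 0]], "roll": [0, 0, 0, 0, 0]}}

```text
clock: 4.0
position: [0.5846, -0.3591, 0.0128]
ee_rot: [0.993, -0.117, 0.0, 0.0]
ft_force: [0.5, 0.5, 1.5]
grip_width: 0.266
```

```bash
python3 go.py 585 -359.4 140
```

```text
off [   0.5    0.2 -127.2] roll 0.002 tilt [ 2.e-04 -1.e-04 -1.e+00] pos [ 584.6 -359.1   12.8] F [0.5 0.5 1.5] t 4.0 w 0.2658676858508396 j [ 0.58  0.65 -0.14  1.48  0.1   1.02 -1.39]
```

Request:
{"fn": "send_rows", "kwargs": {"offset": [[0, 0, -10], [0, 0, -35], [0, 0, -70], [0, 0, -100], [0, 0, -125]], "roll": [0, 0, 0, 0, 0], "newtons": 45}}

```text
clock: 4.42
position: [0.5848, -0.3593, 0.1408]
ee_rot: [0.993, -0.117, 0.001, 0.0]
ft_force: [1.3, -0.0, -0.9]
grip_width: 0.267
```

Request:
{"fn": "send_rows", "kwargs": {"offset": [[0, 0, 0], [0, 0, 0], [0, 0, 0], [0, 0, 0], [0, 0, 0]], "roll": [0, 0, 0, 0, 0]}}

```text
clock: 4.83
position: [0.5838, -0.3587, 0.1362]
ee_rot: [0.993, -0.117, -0.001, -0.0]
ft_force: [-0.7, 0.5, -0.9]
grip_width: 0.263
```

```bash
python3 go.py 532 -134.7 130
python3 - <<'E'
from h import *
im,d=eyes.camera('side')
cv2.imwrite('pics/c3.png',cv2.resize(im[90:300,240:440],(570,600)))
E
```

```text
off [-102.6 -205.8    6.6] roll 0.002 tilt [-0.0021  0.0012 -1.    ] pos [ 583.8 -358.7  136.2] F [-0.7  0.5 -0.9] t 4.8333 w 0.26316133158237504 j [ 0.59  0.53 -0.15  1.39  0.08  1.23 -1.37]
```

View pics/c3.png

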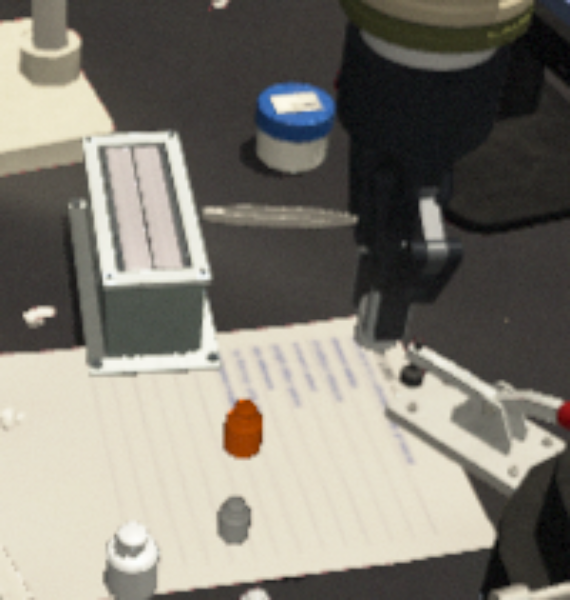

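The weight is held: it is between the pads at (380,330), its old place is empty, and the others stand. Next I move over the slot, starting 16 mm toward the store's -y end.

```bash
python3 go.py 528.2 -150.3 125
```

```text
off [-102.8 -189.8   11.7] roll 0.002 tilt [-0.0018  0.001  -1.    ] pos [ 583.9 -358.8  136.4] F [ 0.2 -1.  -1. ] t 4.8833 w 0.26374479132194223 j [ 0.59  0.53 -0.15  1.39  0.08  1.23 -1.37]
```

Request:
{"fn": "send_rows", "kwargs": {"offset": [[-12, -22, 0], [-28, -52, 0], [-45, -84, 0], [-62, -116, 0], [-79, -146, 0]], "roll": [0, 0, 0, 0, 0]}}

```text
clock: 5.3
position: [0.5409, -0.1967, 0.137]
ee_rot: [0.993, -0.117, -0.0, -0.0]
ft_force: [0.7, 0.5, -0.4]
grip_width: 0.263
```

```bash
python3 go.py 528.2 -150.3 110
```

```text
off [-23.1 -42.2  27.1] roll 0.003 tilt [-8.e-04  4.e-04 -1.e+00] pos [ 540.9 -196.7  137. ] F [ 0.7  0.5 -0.4] t 5.3 w 0.26347147948887556 j [ 0.45  0.31 -0.22  1.7   0.07  1.14 -1.59]
```

Request:
{"fn": "send_rows", "kwargs": {"offset": [[-8, -14, 4], [-15, -28, 10], [-20, -37, 16], [-23, -42, 22], [-23, -42, 27]], "roll": [0.003, 0.003, 0.003, 0.003, 0.003]}}

```text
clock: 5.72
position: [0.5288, -0.1516, 0.1098]
ee_rot: [0.993, -0.118, -0.0, -0.0]
ft_force: [0.8, -0.2, -1.3]
grip_width: 0.264
```

Request:
{"fn": "send_rows", "kwargs": {"offset": [[0, 0, 0], [0, 0, 0], [0, 0, 0], [0, 0, 0], [0, 0, 0]], "roll": [0, 0, 0, 0, 0]}}

```text
clock: 6.13
position: [0.5293, -0.1531, 0.1109]
ee_rot: [0.993, -0.119, 0.0, 0.0]
ft_force: [0.1, -0.7, -1.5]
grip_width: 0.259
```

```bash
python3 go.py 528.2 -150.3 82
python3 - <<'E'
from h import *
im,d=eyes.camera('side');i2,d2=eyes.camera('top')
cv2.imwrite('pics/c4.png',np.hstack([cv2.resize(im[90:230,230:350],(480,560)),cv2.resize(i2[140:225,180:300],(320,227)).repeat(1,0) if 0 else cv2.copyMakeBorder(cv2.resize(i2[140:225,180:300],(320,227)),0,333,0,0,0)]))
E
```

```text
off [-1.8 -2.4 28.9] roll -0.002 tilt [ 5.e-04 -2.e-04 -1.e+00] pos [ 529.3 -153.1  110.9] F [ 0.1 -0.7 -1.5] t 6.1333 w 0.2587306559101615 j [ 0.41  0.28 -0.24  1.79  0.08  1.07 -1.67]
```

View pics/c4.png

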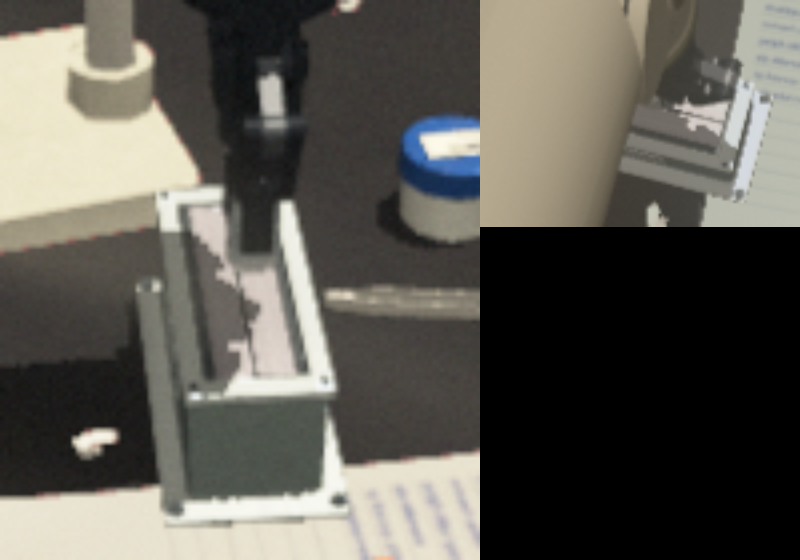

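The finger hangs over the slit line at (250,260), centred in x. Next I descend to just above the flaps and correct the few mm.

Request:
{"fn": "send_rows", "kwargs": {"offset": [[-1, -1.5, 5], [-1.8, -2.4, 12], [-1.8, -2.4, 18], [-1.8, -2.4, 23], [-1.8, -2.4, 26]], "roll": [-0.002, -0.002, -0.002, -0.002, -0.002]}}

```text
clock: 6.65
position: [0.5274, -0.1496, 0.0835]
ee_rot: [0.993, -0.118, -0.001, -0.0]
ft_force: [-0.2, -0.2, -1.8]
grip_width: 0.261
```

Request:
{"fn": "send_rows", "kwargs": {"offset": [[0, 0, 0], [0, 0, 0], [0, 0, 0], [0, 0, 0], [0, 0, 0]], "roll": [0, 0, 0, 0, 0]}}

```text
clock: 7.07
position: [0.5282, -0.1498, 0.085]
ee_rot: [0.993, -0.118, 0.0, 0.0]
ft_force: [-1.1, -0.0, -1.7]
grip_width: 0.26
```

```bash
python3 go.py 528.2 -150.3 50
```

```text
off [ 0.1  0.5 35. ] roll 0.001 tilt [ 6.e-04 -2.e-04 -1.e+00] pos [ 528.2 -149.8   85. ] F [-1.1 -0.  -1.7] t 7.0667 w 0.2601696432608947 j [ 0.4   0.31 -0.24  1.82  0.09  1.02 -1.68]
```

Request:
{"fn": "send_rows", "kwargs": {"offset": [[0, 0.5, 4], [0, 0.5, 9], [0, 0.5, 14], [0, 0.5, 19], [0, 0.5, 24]], "roll": [0, 0, 0, 0, 0]}}

```text
clock: 7.48
position: [0.5286, -0.1504, 0.0612]
ee_rot: [0.993, -0.118, 0.001, 0.0]
ft_force: [0.8, 0.2, 2.3]
grip_width: 0.264
```

Request:
{"fn": "send_rows", "kwargs": {"offset": [[0, 0, 4], [0, 0, 8], [0, 0, 12], [0, 0, 16], [0, 0, 20]], "roll": [0, 0, 0, 0, 0]}}

```text
clock: 7.9
position: [0.5278, -0.1503, 0.0403]
ee_rot: [0.993, -0.118, 0.0, 0.0]
ft_force: [0.5, 0.7, 1.7]
grip_width: 0.263
```

Request:
{"fn": "send_rows", "kwargs": {"offset": [[0, 0, 2], [0, 0, 4], [0, 0, 6], [0, 0, 8], [0, 0, 8]], "roll": [0, 0, 0, 0, 0]}}

```text
clock: 8.32
position: [0.5274, -0.1501, 0.0321]
ee_rot: [0.993, -0.118, -0.0, -0.0]
ft_force: [-0.7, -0.6, -0.9]
grip_width: 0.259
```

```bash
python3 go.py 528.2 -150.3 28
```

```text
off [ 0.8 -0.   4.1] roll 0.001 tilt [-9.e-04  2.e-04 -1.e+00] pos [ 527.4 -150.1   32.1] F [-0.7 -0.6 -0.9] t 8.3167 w 0.2592240715790359 j [ 0.4   0.38 -0.24  1.86  0.11  0.92 -1.7 ]
```

Request:
{"fn": "send_rows", "kwargs": {"offset": [[0.3, 0, 1], [0.5, 0, 2], [0.5, 0, 3], [0.5, 0, 4], [0.5, 0, 4]], "roll": [0, 0, 0, 0, 0]}}

```text
clock: 8.73
position: [0.5283, -0.1504, 0.0285]
ee_rot: [0.993, -0.118, -0.0, 0.0]
ft_force: [-1.2, 0.3, 0.4]
grip_width: 0.262
```

Request:
{"fn": "send_rows", "kwargs": {"offset": [[0, 0, 0.5], [0, 0, 1], [0, 0, 1], [0, 0, 1], [0, 0, 1]], "roll": [0, 0, 0, 0, 0]}}

```text
clock: 9.15
position: [0.5285, -0.1504, 0.0278]
ee_rot: [0.993, -0.118, 0.0, 0.0]
ft_force: [0.0, -0.6, 1.8]
grip_width: 0.265
```

Request:
{"fn": "send_rows", "kwargs": {"offset": [[0, 0, 0.5], [0, 0, 1], [0, 0, 1], [0, 0, 1], [0, 0, 1]], "roll": [0, 0, 0, 0, 0]}}

```text
clock: 9.57
position: [0.5286, -0.1504, 0.0277]
ee_rot: [0.993, -0.118, 0.0, 0.0]
ft_force: [-4.4, 1.1, 12.3]
grip_width: 0.264
```

Contact with the ledge at TCP z of about 27.7 mm, as expected (15 + 12.8). I ease off to a few newtons and slide in store +y, which is tool -y.

Request:
{"fn": "send_rows", "kwargs": {"offset": [[0, 0, -0.5], [0, -1, -0.5], [0, -2, -0.5], [0, -3, -0.5], [0, -3, -0.5]], "roll": [0, 0, 0, 0, 0]}}

```text
clock: 9.98
position: [0.5288, -0.1498, 0.0278]
ee_rot: [0.993, -0.119, 0.0, 0.001]
ft_force: [-3.4, -6.8, 7.7]
grip_width: 0.267
```

Request:
{"fn": "send_rows", "kwargs": {"offset": [[0, -1, 0], [0, -2, 0], [0, -3, 0], [0, -3, 0], [0, -3, 0]], "roll": [0, 0, 0, 0, 0]}}

```text
clock: 10.4
position: [0.5298, -0.1467, 0.0277]
ee_rot: [0.993, -0.119, 0.0, 0.001]
ft_force: [-2.0, -5.2, 6.2]
grip_width: 0.26
```

Request:
{"fn": "send_rows", "kwargs": {"offset": [[0, -1, 0], [0, -2, 0], [0, -3, 0], [0, -3, 0], [0, -3, 0]], "roll": [0, 0, 0, 0, 0]}}

```text
clock: 10.82
position: [0.5305, -0.1437, 0.0277]
ee_rot: [0.993, -0.119, 0.001, 0.001]
ft_force: [-2.3, -5.7, 5.9]
grip_width: 0.263
```

Request:
{"fn": "send_rows", "kwargs": {"offset": [[0, -1, 0], [0, -2, 0], [0, -3, 0], [0, -3, 0], [0, -3, 0]], "roll": [0, 0, 0, 0, 0]}}

```text
clock: 11.23
position: [0.5313, -0.1408, 0.0277]
ee_rot: [0.993, -0.119, 0.001, 0.001]
ft_force: [-1.4, -6.3, 6.2]
grip_width: 0.261
```

Request:
{"fn": "send_rows", "kwargs": {"offset": [[-0.3, -1, 0], [-0.5, -2, 0], [-0.5, -3, 0], [-0.5, -3, 0], [-0.5, -3, 0]], "roll": [0, 0, 0, 0, 0]}}

```text
clock: 11.65
position: [0.5316, -0.1376, 0.0278]
ee_rot: [0.993, -0.118, 0.001, 0.001]
ft_force: [-1.2, -5.7, 4.6]
grip_width: 0.266
```

Request:
{"fn": "send_rows", "kwargs": {"offset": [[0, -1, 0], [0, -2, 0], [0, -3, 0], [0, -3, 0], [0, -3, 0]], "roll": [0, 0, 0, 0, 0]}}

```text
clock: 12.07
position: [0.5323, -0.1348, 0.0277]
ee_rot: [0.993, -0.119, 0.001, 0.001]
ft_force: [-0.5, -5.3, 6.5]
grip_width: 0.264
```

Request:
{"fn": "send_rows", "kwargs": {"offset": [[0, -1, 0], [0, -2, 0], [0, -3, 0], [0, -3, 0], [0, -3, 0]], "roll": [0, 0, 0, 0, 0]}}

```text
clock: 12.48
position: [0.533, -0.1319, 0.0277]
ee_rot: [0.993, -0.119, 0.001, 0.001]
ft_force: [-1.9, -5.8, 6.6]
grip_width: 0.258
```

Request:
{"fn": "send_rows", "kwargs": {"offset": [[0, -1, 0], [0, -2, 0], [0, -3, 0], [0, -3, 0], [0, -3, 0]], "roll": [0, 0, 0, 0, 0]}}

```text
clock: 12.9
position: [0.5336, -0.129, 0.0277]
ee_rot: [0.993, -0.119, 0.001, 0.001]
ft_force: [-1.6, -6.3, 5.7]
grip_width: 0.26
```

Request:
{"fn": "send_rows", "kwargs": {"offset": [[0, -1, 0], [0, -2, 0], [0, -3, 0], [0, -3, 0], [0, -3, 0]], "roll": [0, 0, 0, 0, 0]}}

```text
clock: 13.32
position: [0.5343, -0.1257, 0.0275]
ee_rot: [0.993, -0.118, 0.0, 0.001]
ft_force: [-0.8, -4.1, 3.2]
grip_width: 0.264
```

Request:
{"fn": "send_rows", "kwargs": {"offset": [[0, -1, 0], [0, -2, 0], [0, -3, 0], [0, -3, 0], [0, -3, 0]], "roll": [0, 0, 0, 0, 0]}}

```text
clock: 13.73
position: [0.5346, -0.1208, 0.0268]
ee_rot: [0.993, -0.118, -0.0, -0.0]
ft_force: [0.2, -1.9, -1.6]
grip_width: 0.265
```

The upward force vanished and z sank, so the foot is over the pocket. I lower it in place.

Request:
{"fn": "send_rows", "kwargs": {"offset": [[0, 0, 0.7], [0, 0, 1.4], [0, 0, 2], [0, 0, 2], [0, 0, 2]], "roll": [0, 0, 0, 0, 0]}}

```text
clock: 14.15
position: [0.535, -0.1206, 0.0251]
ee_rot: [0.993, -0.118, 0.0, -0.0]
ft_force: [-0.4, 0.7, 0.5]
grip_width: 0.263
```

Request:
{"fn": "send_rows", "kwargs": {"offset": [[0, 0, 0.7], [0, 0, 1.4], [0, 0, 2], [0, 0, 2], [0, 0, 2]], "roll": [0, 0, 0, 0, 0]}}

```text
clock: 14.57
position: [0.535, -0.121, 0.0232]
ee_rot: [0.993, -0.118, 0.0, -0.0]
ft_force: [0.9, 1.6, 0.7]
grip_width: 0.256
```

Sinking freely. The floor should come at about z = 20.3 mm.

Request:
{"fn": "send_rows", "kwargs": {"offset": [[0, 0, 0.7], [0, 0, 1.4], [0, 0, 2], [0, 0, 2], [0, 0, 2]], "roll": [0, 0, 0, 0, 0]}}

```text
clock: 14.98
position: [0.5348, -0.1212, 0.0211]
ee_rot: [0.993, -0.118, -0.0, 0.0]
ft_force: [0.2, 0.0, 0.9]
grip_width: 0.266
```

Request:
{"fn": "send_rows", "kwargs": {"offset": [[0, 0, 0.5], [0, 0, 1], [0, 0, 1.4], [0, 0, 1.4], [0, 0, 1.4]], "roll": [0, 0, 0, 0, 0]}}

```text
clock: 15.4
position: [0.535, -0.1212, 0.0203]
ee_rot: [0.993, -0.118, 0.0, 0.0]
ft_force: [-2.7, 0.5, 8.5]
grip_width: 0.268
```

It reached the floor at 20.3 mm, exactly 7.5 mm below the ledge. I relieve the load, open the fingers a little, then withdraw.

Request:
{"fn": "send_rows", "kwargs": {"offset": [[0, 0, -0.4], [0, 0, -0.5], [0, 0, -0.5], [0, 0, -0.5], [0, 0, -0.5]], "roll": [0, 0, 0, 0, 0]}}

```text
clock: 15.82
position: [0.5349, -0.1212, 0.0203]
ee_rot: [0.993, -0.118, 0.0, 0.0]
ft_force: [-0.7, -0.7, 3.3]
grip_width: 0.26
```

Request:
{"fn": "send_rows", "kwargs": {"offset": [[0, 0, 0], [0, 0, 0], [0, 0, 0], [0, 0, 0], [0, 0, 0]], "roll": [0, 0, 0, 0, 0], "jaw": 0.42, "newtons": 20}}

```text
clock: 16.23
position: [0.5346, -0.1209, 0.02]
ee_rot: [0.993, -0.118, -0.0, -0.0]
ft_force: [0.6, 1.4, -1.9]
grip_width: 0.429
```

Request:
{"fn": "send_rows", "kwargs": {"offset": [[0, 0, 0], [0, 0, 0], [0, 0, 0], [0, 0, 0], [0, 0, 0]], "roll": [0, 0, 0, 0, 0]}}

```text
clock: 16.65
position: [0.5346, -0.121, 0.0201]
ee_rot: [0.993, -0.118, -0.0, -0.0]
ft_force: [0.4, 0.5, -4.1]
grip_width: 0.421
```

Request:
{"fn": "send_rows", "kwargs": {"offset": [[0, 0, -2], [0, 0, -5], [0, 0, -9], [0, 0, -13], [0, 0, -17]], "roll": [0, 0, 0, 0, 0]}}

```text
clock: 17.07
position: [0.5348, -0.1212, 0.0378]
ee_rot: [0.993, -0.118, 0.0, 0.0]
ft_force: [0.1, -0.0, -5.2]
grip_width: 0.42
```

Request:
{"fn": "send_rows", "kwargs": {"offset": [[0, 0, -5], [0, 0, -10], [0, 0, -16], [0, 0, -22], [0, 0, -28]], "roll": [0, 0, 0, 0, 0]}}

```text
clock: 17.48
position: [0.5359, -0.1212, 0.0671]
ee_rot: [0.993, -0.118, 0.001, 0.0]
ft_force: [1.5, 0.2, 3.3]
grip_width: 0.422
```

Request:
{"fn": "send_rows", "kwargs": {"offset": [[0, 0, -10], [0, 0, -22], [0, 0, -36], [0, 0, -50], [0, 0, -60]], "roll": [0, 0, 0, 0, 0]}}

```text
clock: 17.9
position: [0.5353, -0.1211, 0.1273]
ee_rot: [0.993, -0.118, 0.001, 0.0]
ft_force: [0.2, -0.3, 0.0]
grip_width: 0.42
```

Request:
{"fn": "send_rows", "kwargs": {"offset": [[0, 0, -30], [0, 20, -60], [0, 60, -80], [0, 100, -80], [0, 140, -80]], "roll": [0, 0, 0, 0, 0]}}

```text
clock: 18.32
position: [0.5024, -0.2586, 0.2079]
ee_rot: [0.993, -0.117, 0.002, 0.001]
ft_force: [1.9, -0.1, -0.7]
grip_width: 0.421
```

Request:
{"fn": "send_rows", "kwargs": {"offset": [[0, 40, 0], [0, 80, 0], [0, 120, 0], [0, 120, 0], [0, 120, 0]], "roll": [0, 0, 0, 0, 0]}}

```text
clock: 18.73
position: [0.4723, -0.3765, 0.2054]
ee_rot: [0.993, -0.12, -0.0, 0.0]
ft_force: [0.3, 0.9, -0.4]
grip_width: 0.419
```

Run:
```python
from h import *
o=monitor.get_obs();print(o['position'],o['ft_force'])
im,d=eyes.camera('side');i2,d2=eyes.camera('top')
a=cv2.resize(im[100:300,180:440],(650,500)) ;b=cv2.resize(i2[130:300,170:400],(650,480))
cv2.imwrite('pics/c5.png',cv2.resize(np.vstack([a,b]),(400,600)))
cv2.imwrite('pics/c5b.png',cv2.resize(i2[140:230,180:300],(800,600)))
c=np.vstack([cv2.resize(im[110:240,240:360],(325,352)),np.zeros((0,325,3),np.uint8)])
L=np.hstack([cv2.resize(im[110:300,205:395],(400,400)),cv2.resize(i2[130:290,180:380],(400,320)) if 0 else cv2.copyMakeBorder(cv2.resize(i2[130:290,180:380],(400,320)),0,80,0,0,0)])
cv2.imwrite('pics/c6.png',L)
for n,dd in(('top',d2),('side',d)):
    W=cloud(n,dd);ok=dd>0
    # flap heights in slot frame
    x=(W[...,0]-.532)*.972-(W[...,1]+.1347)*.235;y=(W[...,0]-.532)*.235+(W[...,1]+.1347)*.972
    for sg in(1,-1):
        q=ok&(sg*x>3)&(sg*x<17)&(abs(y)<60)&(W[...,2]<.1);print(n,'flap',sg,q.sum(),np.percentile(W[q][:,2],[5,50,95]) if q.sum() else '')
    for X in([.5853,-.3675] if 0 else [.5053,-.368],[.4364,-.3843]):
        q=ok&(np.hypot(W[...,0]-X[0],W[...,1]-X[1])<.025)&(W[...,2]>.010)&(W[...,2]<.06);p=W[q]
        if len(p): print(n,cv2.minEnclosingCircle(p[:,:2].astype(np.float32)*1000),len(p))
```

```text
[ 0.47231585 -0.37650663  0.20536485] [ 0.31626534  0.85198676 -0.44055415]
top flap 1 0 
top flap -1 0 
side flap 1 0 
side flap -1 0 
side ((505.1213684082031, -368.02435302734375), 9.887933731079102) 132
side ((436.24334716796875, -385.18267822265625), 15.414402961730957) 389
```

View pics/c6.png

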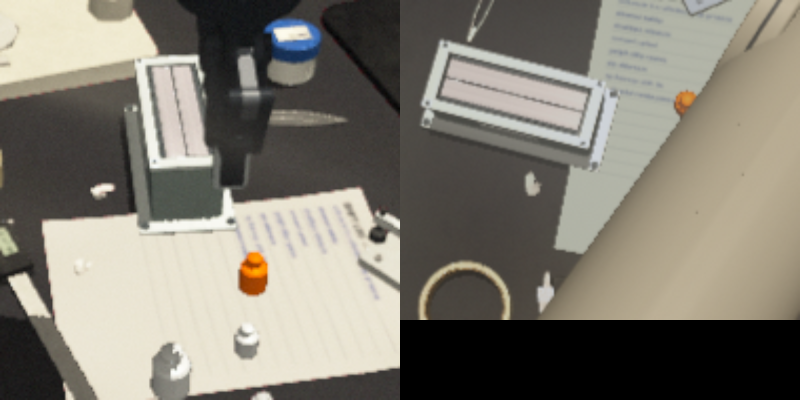

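Both flaps lie flat and shut in both views (left (170,110), right (515,90)). The gripper is empty and clear, the small and large weights are unmoved, and the caliper is in place. Handing in.

```bash
python3 -c "
from workcell import manip
print(manip.hand_in())"
```

```text
the job is handed in; nothing more can be done
None
```

The middle weight is home in the hidden pocket with both flaps shut over it. I handed the job in at about 19 s of the 72 s allowed.

I gripped the weight with its fingertips about 13 mm above its underside and pushed it through the flaps 16 mm off centre. I then slid it along the ledge with about 6 N of downward force; one brief 12 N reading came when it first touched down. It dropped in about 14 mm along +y. From there I lowered it to the floor, opened the fingers slightly and withdrew.

**Seated depth:** The pocket floor stopped the tool at 20.3 mm, exactly 7.5 mm below the ledge contact at 27.7–27.8 mm.

**Flaps:** Both look shut in the last side and top pictures. The depth cameras gave no reading on the flaps, so this rests on the pictures alone.

**Other objects:** The small and large weights measured within about 1 mm of where they started, from the side camera only. The arm hid them from the top camera. The caliper, only partly in view, looked in place but I did not re-measure it.

I viewed 9 pictures.

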